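# Fetch the dipping dish from behind the cup and the pepper mill

## Task

The dipping dish is shut in on the wooden tray behind the cup and the pepper mill. Move those two onto the chopping board, standing upright; then set the dish in the middle of the saucer while they wait on the board, and finally stand the cup and the mill back, each in the middle of the coaster it came from. Set everything down gently without dropping or tipping it, and leave the glass bowl where it is.

Things in the scene. Friction and masses are not known exactly. Their poses are not given: they have to be found in the camera images.
- cup_center (a point): Teal plastic drinking cup, round, open at the top, standing upright on a coaster on the tray: 95 mm tall, outside diameter 52 mm at the foot, 60 mm at half height, 62 mm at the rim, wall 3 mm, about 90 g. Origin at its centre, half-way up; z axis up.
- mill_center (a point): Dark wooden pepper mill, turned, standing upright on a coaster on the tray: 135 mm tall; foot 52 mm in diameter, waist 36 mm, and a cylindrical head 44 mm in diameter from 90 to 127 mm above its foot, by which it is best held; about 200 g. Origin at its centre, half-way up; z axis up.
- dish_center (a point): Small white ceramic dipping dish, round, straight-sided, open at the top: outside diameter 64 mm, 32 mm tall, wall 4 mm, about 120 g. It stands directly on the wooden tray (top of tray 12 mm above the counter), behind the cup and the mill: these stand side by side on the robot's side of it, one half left and one half right, only about 3 to 18 mm away and about 45 mm apart, too close for a gripper to come down over the dish. Origin at its centre, half-way up; z axis up.
- board: Pale wooden chopping board lying flat on the counter, empty, fixed: 160 mm along its x, 220 mm along its y, 14 mm thick; the side area. Origin at the centre of its underside (counter level), so its top is 14 mm above the origin.
- saucer: Low white ceramic saucer with a blue middle, flat on top, fixed, 130 mm in diameter, 10 mm high. Origin at the centre of its underside (counter level), so its top is 10 mm above the origin.
- bowl: Clear glass mixing bowl, 140 mm in diameter at the rim, 65 mm tall, standing empty on the counter beyond the work; a bystander. Origin at the centre of its underside.
- coaster_cup: Round cork coaster, fixed on the tray, 66 mm in diameter, 4 mm thick, the one under the cup at the start (the two coasters look alike and which is where changes). Origin at the centre of its underside, on the tray top 12 mm above the counter, so its own top is 16 mm above the counter.
- coaster_mill: Round cork coaster, fixed on the tray, 66 mm in diameter, 4 mm thick, the one under the pepper mill at the start (the two coasters look alike and which is where changes). Origin at the centre of its underside, on the tray top 12 mm above the counter, so its own top is 16 mm above the counter.
Not all that is in view belongs to the job. Of the things shaped like the part that bears dish_center, the white one is meant.

How it is judged (in metres and radians):
On the way, in this order (a step that is already met when the one before it is completed fails the run):
1. the cup and the mill both stand released on the chopping board (x of cup_center in the frame of board between -0.075 and 0.075 m and y of cup_center in the frame of board between -0.105 and 0.105 m and height (world z) of cup_center between 0.0555 and 0.0675 m and linear speed of each of cup, mill below 0.02 m/s and angle between each of cup_center, mill_center's own z axis and vertical below 0.1 rad and contact force between each of cup, mill and the fingers below 0.05 N and x of mill_center in the frame of board between -0.075 and 0.075 m and y of mill_center in the frame of board between -0.105 and 0.105 m and height (world z) of mill_center between 0.0755 and 0.0875 m), for 0.2 s.
2. the dish stands released in the middle of the saucer while the two wait on the board (all of step 1 and horizontal distance between dish_center and saucer below 0.013 m and height (world z) of dish_center between 0.02 and 0.032 m and linear speed of dish below 0.02 m/s and angle between dish_center's own z axis and vertical below 0.1 rad and contact force between dish and the fingers below 0.05 N), for 0.2 s.
At the end, for the whole second after the job is handed in: The dish stands upright in the middle of the saucer (within 13 mm), and the cup and the mill each stand upright in the middle of the coaster it came from (within 13 mm); all are released and at rest (horizontal distance between dish_center and saucer below 0.013 m and height (world z) of dish_center between 0.02 and 0.032 m and linear speed of each of dish, cup, mill below 0.02 m/s and angle between each of dish_center, cup_center, mill_center's own z axis and vertical below 0.1 rad and contact force between each of dish, cup, mill and the fingers below 0.05 N and horizontal distance between cup_center and coaster_cup below 0.013 m and height (world z) of cup_center between 0.0575 and 0.0695 m and horizontal distance between mill_center and coaster_mill below 0.013 m and height (world z) of mill_center between 0.0775 and 0.0895 m); the robot touches nothing.
It fails at once if the glass bowl was pushed away (distance of bowl from where it was at the start of the episode above 0.03 m).
It fails at once if the cup, mill or dish was tipped over (angle between any of cup_center, mill_center, dish_center's own z axis and vertical above 0.7 rad).
It fails at once if the cup, mill or dish was dropped (let go more than 25 mm above where it stands) ((height (world z) of cup_center above 0.0885 m and contact force between cup and the fingers below 0.05 N) or (height (world z) of mill_center above 0.1085 m and contact force between mill and the fingers below 0.05 N) or (height (world z) of dish_center above 0.057 m and contact force between dish and the fingers below 0.05 N)).
It also fails if it takes over 125 s, if anything falls off the work surface, if the arm or the gripper's body presses on something with over 40 N, if the wrist force passes 120 N, or if a joint passes its speed limit or range.

## Robot

A 6-joint arm with a two-finger parallel gripper is mounted at the origin on the work surface. World frame = base frame: x ahead of the robot, y to its left, z up, the work surface at z = 0. Lengths are in mm, angles in rad, forces in N, time in s.
With the tool pointing down it reaches from about 350 to 950 mm from the base axis. Payload 17.4 kg.
Tool frame: the origin (TCP) lies midway between the tips of the shut fingers; the grasp point (between the pads) lies 19 mm behind it; y points along the fingers, x is the direction in which the jaws open and shut, and the axes are right-handed (so a half turn about y gives the same grasp; the last joint's range is limited). The gripper opens to 93 mm and grips with 3 to 60 N. Pads are 15 mm wide; open, the fingers measure 128 mm over their backs; the gripper's body (75 mm by 188 mm) begins 65 mm behind the grasp point.
Start: joints at [-1.246, 0.116, 1.442, -0, 1.584, -0.038], TCP at [239.544, -631.071, 218.646] pointing down, gripper open.
Joint ranges: [-2.83, 2.83], [-0.83, 2.19], [0.07, 2.5], [-1.14, 4.28], [0.01, 3], [-2.97, 2.97]. Speed limits (rad/s): [1.89, 1.89, 2.22, 3.14, 3.14, 3.14].

## Interface

Orientations are given as a rotation vector (axis times angle).
In Python, from bench import env gives the robot as it stands. Calls block until the motion is done:
- env.move_pose(position, orientation): joint-space move of the TCP to a pose.
- env.movel(position, max_speed=150, orientation=None, guard=None): straight line of the TCP; orientation=None keeps the orientation; max_speed is the mean speed in mm/s. With guard (N) it stops when the force on the tool has changed by that much, and returns True; else False.
- env.move_joints(angles): joint-space move.
- env.let_go() and env.gripper_close(effort=None): open the fingers fully, or close them until they stop; effort is the grip in N (None keeps the last).
- env.wait(seconds).
- env.solve_ik(position, orientation): joint angles nearest the present ones, or None.
- env.sense(): the state.
- env.get_image(name): name is "scene" or "side" or "wrist"; returns (picture, depth): 384x512x3 uint8, red, green, blue; 384x512 float32, mm along the optical axis (not along the pixel's ray), 0 where there is no reading.
- env.camera_model(name): a dict with "mtx" (3x3 intrinsics, pixels), "position" and "rotation" of the camera in the world. Camera axes: x right, y down, z forward; pixel columns grow to the right and rows downward; lengths in mm; the calibration is good to about 2 mm. A picture is of the moment at which its call begins: read the wrist's pose just before it. camera_model takes no time and is no camera call; for the wrist camera it gives the pose at the moment of the call.
A pose or a line that the arm cannot do raises env.MotionError and nothing moves.
- env.job_done(): hands the job in, once; it reports no verdict.
Trained networks look in the newest picture that a camera, given by its name, has taken for a name from the list of things; names that differ only in an ending like _2 or _b are one class to them, and where a whole thing is asked for, a point or a joint stands for the part that bears it (a point fixed in the world has none). Each returns a list of dicts, best first, with "score" (0 to 1); they miss things now and then, are a little off and sometimes report something else, mostly with a low value. They report only what shows in the picture. A call takes as long as a camera call. They do not tell look-alikes from the thing itself.
- env.spot_in(camera, query): "extent" ([centre column, centre row, width, height] in pixels, round what is visible of it).
- env.pinpoint(camera, query): "uv" ([column, row] in pixels: a listed point, or the origin of a listed thing).
The state is a dict: "time": time; "joint_positions": joint angles; "qvel": joint speeds; "joint_efforts": joint torques, N m; "position": TCP position; "tcp_rot": TCP orientation; "contact_force": force on the tool from outside, world axes, zero at the start; "moment": the same for the moment, N m; "width": opening from 0.0 (shut) to 1.0 (fully open).
Only numpy, scipy, OpenCV 4.12 (cv2) and the standard library are available. Lean on these libraries where they do the work, as an engineer would, in place of code of your own. Each camera call takes 0.05 s, during which the arm holds its last target.

## Working session

There is one attempt and no reset: what is moved stays moved. The work goes in short steps, each a Python script; the robot and the scene stay as the last script left them, time stands still between calls to the robot, and variables do not carry over. Pictures are saved under pics/ and viewed, and the job is handed in when it is done.

```bash
ls; mkdir -p pics; python3 - <<'E'
from bench import env
import cv2
s=env.sense();print(s)
for n in ("scene","side","wrist"):
    p,d=env.get_image(n);cv2.imwrite(f"pics/{n}0.png",p[:,:,::-1]);m=env.camera_model(n);print(n,m)
E
```

```text
pics
{'time': 0.0, 'joint_positions': array([-1.24583571e+00,  1.16486110e-01,  1.44226833e+00, -3.35178686e-05,
        1.58403261e+00, -3.78301659e-02]), 'qvel': array([-2.38514981e-04, -4.04206219e-05,  6.08906605e-04,  1.09207473e-03,
        3.83491314e-04, -5.81960327e-04]), 'joint_efforts': array([-1.06738058e-03, -7.21265244e+01, -6.22612238e+01,  7.79245282e-02,
        2.37917824e-02,  2.20873841e-05]), 'position': array([ 239.44111072, -630.87281163,  217.90320881]), 'tcp_rot': array([-1.35856406,  0.93864788, -0.93703493]), 'contact_force': array([-0.59903932, -0.62904079, -0.06688789]), 'moment': array([-0.00542188,  0.02236502,  0.02652408]), 'width': 0.9970154216052904}
scene {'mtx': array([[486.11636042,   0.        , 258.51515043],
       [  0.        , 486.11636042, 202.75959933],
       [  0.        ,   0.        ,   1.        ]]), 'position': array([1386.35136313,  771.54669497, 1186.44608415]), 'rotation': array([-1.06567884, -2.41568797,  0.97748336])}
side {'mtx': array([[370.05431789,   0.        , 250.6317747 ],
       [  0.        , 370.05431789, 193.08702493],
       [  0.        ,   0.        ,   1.        ]]), 'position': array([127.79249505, 577.55146377, 850.28249768]), 'rotation': array([-1.01860513,  2.5188654 , -0.93219873])}
wrist {'mtx': array([[308.31454904,   0.        , 256.14610362],
       [  0.        , 308.31454904, 188.61336647],
       [  0.        ,   0.        ,   1.        ]]), 'position': array([ 305.04585666, -604.871715  ,  384.14772961]), 'rotation': array([ 2.40582322, -1.65960484, -0.21535413])}
```

View pics/scene0.png

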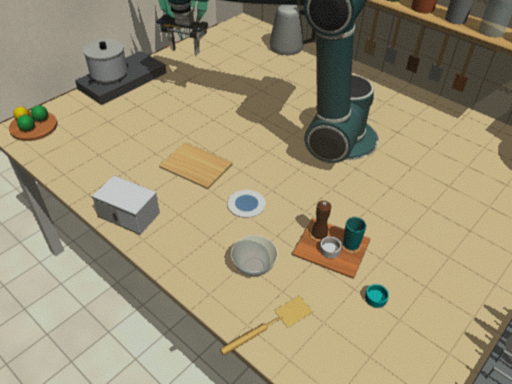

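View pics/side0.png

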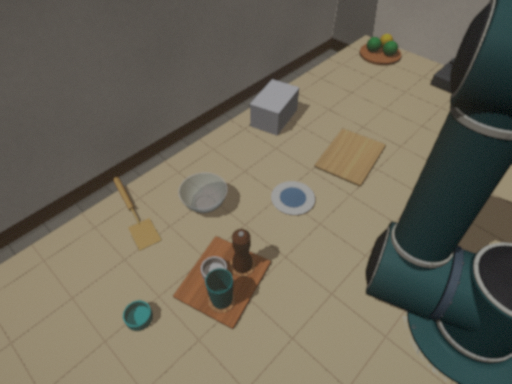

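View pics/wrist0.png

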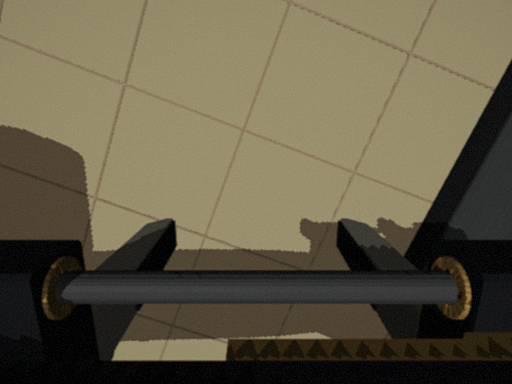

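```bash
cat > h.py <<'E'
from bench import env
import numpy as np, cv2
from scipy.spatial.transform import Rotation as R
def ray(cam,uv,m=None):
    m=m or env.camera_model(cam)
    d=R.from_rotvec(m["rotation"]).apply(np.linalg.inv(m["mtx"])@[uv[0],uv[1],1.])
    return m["position"],d
def atz(cam,uv,z,m=None):
    o,d=ray(cam,uv,m); return o+d*(z-o[2])/d[2]
def cloud(cam,dep,m=None):
    m=m or env.camera_model(cam)
    v,u=np.mgrid[:dep.shape[0],:dep.shape[1]]
    P=np.stack([u,v,np.ones_like(u)],-1)@np.linalg.inv(m["mtx"]).T*dep[...,None]
    W=R.from_rotvec(m["rotation"]).apply(P.reshape(-1,3)).reshape(P.shape)+m["position"]
    W[dep<=0]=np.nan
    return W
def proj(cam,p,m=None):
    m=m or env.camera_model(cam)
    c=R.from_rotvec(m["rotation"]).inv().apply(np.asarray(p)-m["position"]); q=m["mtx"]@c; return q[:2]/q[2]
def circ(xy):
    A=np.c_[2*xy,np.ones(len(xy))]; s=np.linalg.lstsq(A,(xy**2).sum(1),rcond=None)[0]
    return s[:2],np.sqrt(s[2]+s[0]**2+s[1]**2)
def ori(yaw): # tool y down, tool x at yaw in world
    x=np.array([np.cos(yaw),np.sin(yaw),0]); y=np.array([0,0,-1.]); z=np.cross(x,y)
    return R.from_matrix(np.c_[x,y,z]).as_rotvec()
E
python3 - <<'E'
from h import *
Z=dict(cup_center=63.5,mill_center=83.5,dish_center=28,board=14,saucer=10,bowl=0,coaster_cup=16,coaster_mill=16)
ims={}
for c in ("scene","side"):
    ims[c]=env.get_image(c); np.savez(f"{c}1.npz",p=ims[c][0],d=ims[c][1])
    for n,z in Z.items():
        for r in env.pinpoint(c,n)[:2]:
            print(c,n,round(r["score"],2),np.round(r["uv"],1),atz(c,r["uv"],0 if n in("board","saucer") else z).round(1))
r=R.from_rotvec(env.sense()["tcp_rot"]).as_matrix();print(r.round(2))
E
```

```text
scene cup_center 0.86 [352.5 236.1] [460.3 353.7  63.5]
scene mill_center 0.97 [320.4 218.9] [486.2 248.2  83.5]
scene dish_center 0.87 [374.1 295.1] [572.9 510.4  28. ]
scene dish_center 0.84 [330.9 246.6] [512.1 315.6  28. ]
scene board 0.66 [192.5 164.7] [ 522.2 -302.8    0. ]
scene saucer 0.6 [244.9 204.6] [540.8 -20.5   0. ]
scene bowl 0.63 [256.7 267.5] [710.9 187.5   0. ]
scene coaster_cup 0.38 [352.3 245.2] [452.8 356.8  16. ]
scene coaster_mill 0.6 [319.8 230.5] [473.1 245.3  16. ]
side cup_center 0.58 [216.8 287.5] [460.9 354.6  63.5]
side mill_center 0.7 [243.8 251.1] [475.9 250.9  83.5]
side dish_center 0.74 [209.1 269.2] [526.4 324.5  28. ]
side dish_center 0.69 [137.3 315.8] [555.1 518.3  28. ]
side board 0.9 [351.5 158. ] [ 510. -284.    0.]
side saucer 0.93 [290.5 199.2] [540.6  -9.5   0. ]
side bowl 0.95 [202.9 207.3] [706.2 192.6   0. ]
side coaster_cup 0.6 [222.3 299.4] [448.8 352.8  16. ]
side coaster_mill 0.42 [243.4 264.7] [478.8 251.5  16. ]
[[ 0.35  0.    0.93]
 [-0.93 -0.    0.35]
 [ 0.   -1.    0.  ]]
```

```bash
python3 - <<'E'
from h import *
s=env.sense();m=env.camera_model("wrist")
T=R.from_rotvec(s["tcp_rot"]);C=R.from_rotvec(m["rotation"])
print("cam in tool",T.inv().apply(m["position"]-s["position"]).round(1)); print((T.inv()*C).as_matrix().round(3))
for name,yaws in (("tray",[0,.5,-.5,-1.57,1.57]),("brd",[-1.57,-.5,.5,0,1.57])):
  p=np.array([490,300,370]) if name=="tray" else np.array([520,-290,330])
  for y in yaws:
    q=env.solve_ik(p,ori(y)); print(name,y,None if q is None else np.round(q,2))
E
```

```text
cam in tool [  -1.2 -166.1   70.5]
[[ 1.     0.     0.   ]
 [-0.    -0.254  0.967]
 [ 0.    -0.967 -0.254]]
tray 0 [ 0.5  -0.1   1.42  0.    1.83  0.5 ]
tray 0.5 [ 0.5  -0.1   1.42 -0.    1.83  0.  ]
tray -0.5 [ 0.5  -0.1   1.42 -0.    1.83  1.  ]
tray -1.57 [ 0.5  -0.1   1.42  0.    1.83  2.07]
tray 1.57 [ 0.5  -0.1   1.42  0.    1.83 -1.07]
brd -1.57 [-0.55 -0.06  1.45  0.    1.76  1.02]
brd -0.5 [-0.55 -0.06  1.45 -0.    1.76 -0.05]
brd 0.5 [-0.55 -0.06  1.45 -0.    1.76 -1.05]
brd 0 [-0.55 -0.06  1.45  0.    1.76 -0.55]
brd 1.57 [-0.55 -0.06  1.45  0.    1.76 -2.12]
```

```bash
python3 - <<'E'
from h import *
# enlarged scene crop
p=np.load("scene1.npz")["p"][180:320,280:410,::-1]
q=np.load("side1.npz")["p"][220:340,110:290,::-1]
a=cv2.resize(p,None,fx=3,fy=3,interpolation=3);b=cv2.resize(q,(int(180*2.2),int(120*2.2)),interpolation=3)
o=np.zeros((420,390+396,3),np.uint8);o[:,:390]=a;o[:264,390:]=b;cv2.imwrite("pics/crop.png",o)
E
```

```text
(no output)
```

View pics/crop.png

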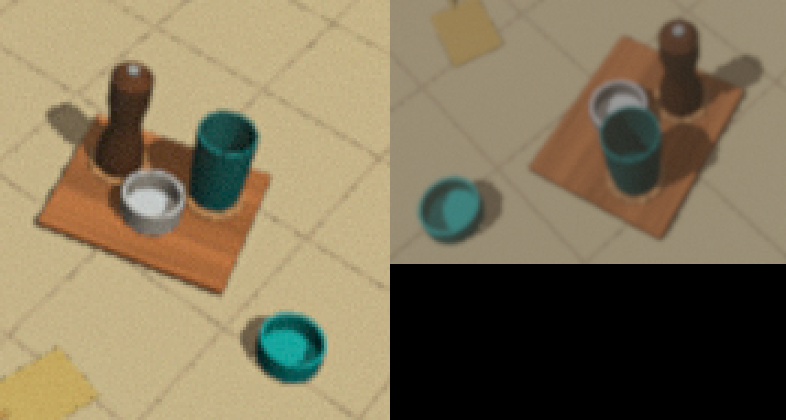

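The white dish is on the tray between and behind the mill and cup, at scene (331,247). The teal look-alike is at (374,295), on the bare counter. White on the tray fits the description, and the crop confirms it. Next come the wrist views of the board, saucer and tray.

```bash
python3 - <<'E'
from h import *
for n,p,y in (("board",(491,-334,330),-.5),("saucer",(540,-65,330),0),("tray",(490,250,330),.2)):
    env.move_pose(p,ori(y)); env.wait(.15)
    m=env.camera_model("wrist"); im,d=env.get_image("wrist"); np.savez(f"w_{n}.npz",p=im,d=d,**m)
    cv2.imwrite(f"pics/w_{n}.png",im[:,:,::-1])
    for q in {"board":["board"],"saucer":["saucer"],"tray":["cup_center","mill_center","dish_center","coaster_cup","coaster_mill"]}[n]:
        z=dict(cup_center=63.5,mill_center=83.5,dish_center=28,coaster_cup=12,coaster_mill=12).get(q,0)
        for r in env.pinpoint("wrist",q)[:2]: print(q,round(r["score"],2),np.round(r["uv"]),atz("wrist",r["uv"],z,m).round(1))
    print(env.sense()["time"],env.sense()["position"])
E
python3 -c "
import cv2,numpy as np
a=[cv2.resize(cv2.imread(f'pics/w_{n}.png'),(400,300)) for n in ('board','saucer','tray')]
cv2.imwrite('pics/w3.png',np.vstack([np.hstack(a[:2]),np.hstack([a[2],a[2]*0])]))"
```

```text
board 0.73 [255. 114.] [ 518.6 -279.1    0. ]
2.8 [ 490.71385533 -334.57268189  329.69656663]
saucer 0.86 [254. 119.] [537.1 -11.9   0. ]
4.1083 [540.00819732 -65.90113131 329.88786441]
cup_center 0.94 [243.  77.] [451.9 354.3  63.5]
mill_center 0.56 [254. 161.] [487.7 250.1  83.5]
mill_center 0.28 [249. 152.] [478.8 261.   83.5]
dish_center 0.63 [283. 110.] [515.8 323.8  28. ]
coaster_cup 0.31 [282. 111.] [515.2 322.2  12. ]
coaster_mill 0.83 [253. 154.] [485.3 249.3  12. ]
coaster_mill 0.48 [374. 218.] [704.3 182.9  12. ]
5.775 [490.09858184 249.78193579 330.0147793 ]
```

View pics/w3.png

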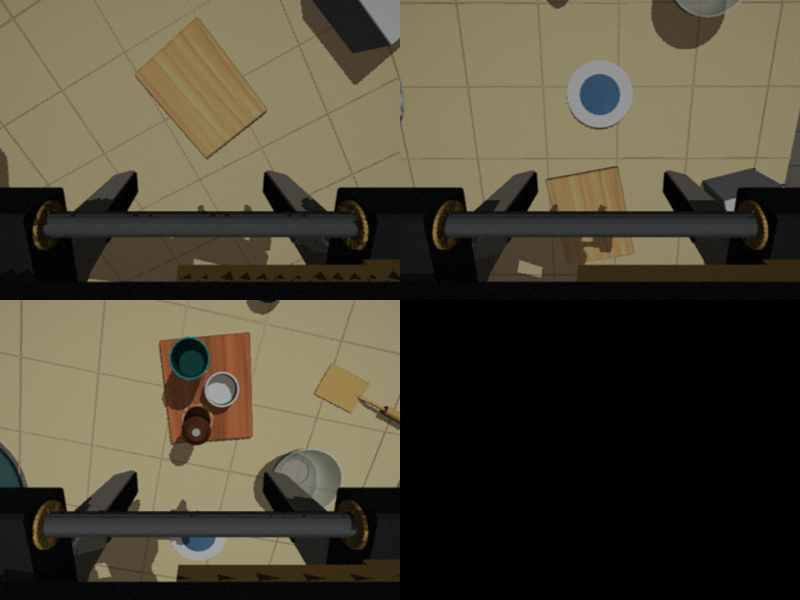

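The views show the board rectangle, the saucer, and the tray with the teal cup at the top left, the white dish to the right of centre and the mill below. I'll refine the positions using depth and colour.

```bash
cat >> h.py <<'E'
def ld(f):
    z=np.load(f); m={k:z[k] for k in("mtx","position","rotation")}; return z["p"],z["d"],m
def circle_z(W,lo,hi,c,rad):
    Q=W[(W[...,2]>lo)&(W[...,2]<hi)&(np.hypot(W[...,0]-c[0],W[...,1]-c[1])<rad)]
    (x,y),r=cv2.minEnclosingCircle(Q[:,:2].astype(np.float32)); return (round(x,1),round(y,1)),round(r,1),len(Q),np.median(Q,0).round(1)
E
python3 - <<'E'
from h import *
im,d,m=ld("w_board.npz"); W=cloud("wrist",d,m)
sel=((W[...,2]>9)&(W[...,2]<20)&(np.hypot(W[...,0]-515,W[...,1]+285)<170)).astype(np.uint8)
sel=cv2.morphologyEx(sel,cv2.MORPH_OPEN,np.ones((3,3)))
c=max(cv2.findContours(sel,0,1)[0],key=cv2.contourArea)[:,0]
pts=np.array([atz("wrist",u,14,m)[:2] for u in c],np.float32); print("board",cv2.minAreaRect(pts),np.nanmedian(W[sel>0][:,2]))
im,d,m=ld("w_saucer.npz"); W=cloud("wrist",d,m); hsv=cv2.cvtColor(im,cv2.COLOR_RGB2HSV)
for nm,b in (("blue",(hsv[...,0]>95)&(hsv[...,0]<125)&(hsv[...,1]>90)),("all",(hsv[...,1]<60)&(hsv[...,2]>110)|(hsv[...,0]>95)&(hsv[...,0]<125)&(hsv[...,1]>90))):
    b=(b&(np.hypot(W[...,0]-537,W[...,1]+12)<90)).astype(np.uint8)
    c=max(cv2.findContours(b,0,1)[0],key=cv2.contourArea)[:,0]
    pts=np.array([atz("wrist",u,10,m)[:2] for u in c],np.float32); print("saucer",nm,cv2.minEnclosingCircle(pts),circ(pts))
im,d,m=ld("w_tray.npz"); W=cloud("wrist",d,m)
print("cup",circle_z(W,107,116,(456,354),50),"mill head",circle_z(W,122,131,(484,250),45),circle_z(W,138,156,(484,250),45),"dish",circle_z(W,41,48,(515,322),45))
for n in("scene","side"):
    z=np.load(f"{n}1.npz");W=cloud(n,z["d"])
    print(n,"cup",circle_z(W,107,116,(456,354),50),"mill",circle_z(W,130,160,(484,250),45),"dish",circle_z(W,40,48,(515,322),42))
E
```

```text
board ((519.546142578125, -287.2073059082031), (158.62454223632812, 218.17886352539062), 10.958783149719238) 13.917291153072341
saucer blue ((538.5056762695312, -14.76038646697998), 38.81047439575195) (array([538.54794919, -14.75115031]), np.float64(38.01731036090499))
saucer all ((538.4759521484375, -14.974967002868652), 65.95323181152344) (array([538.63625497, -14.49358653]), np.float64(64.81096161446918))
cup ((453.0, 352.8), 31.0, 461, array([451.5, 356.2, 110.6])) mill head ((482.5, 264.3), 18.0, 28, array([481.1, 272. , 127. ])) ((484.0, 252.3), 22.0, 1093, array([483.7, 254.1, 149.3])) dish ((509.7, 321.5), 39.8, 377, array([517.6, 319.5,  43.7]))
scene cup ((453.9, 351.5), 32.5, 76, array([450. , 350. , 111.2])) mill ((485.5, 251.2), 23.0, 165, array([492.3, 255.1, 147.4])) dish ((511.6, 319.3), 39.3, 90, array([518.8, 321.4,  43.4]))
side cup ((451.4, 354.5), 31.5, 140, array([450.3, 353.6, 109.8])) mill ((481.3, 253.3), 22.3, 291, array([476.4, 257.8, 146.8])) dish ((515.6, 318.8), 31.7, 84, array([531.4, 307.8,  42.9]))
```

```bash
cat >> h.py <<'E'
def pick(xy,z,yaw,eff,up):
    o=ori(yaw)
    env.move_pose((*xy,z+up),o); env.movel((*xy,z),120)
    env.gripper_close(eff); env.wait(.2); w=env.sense()["width"]
    env.movel((*xy,z+up),120); s=env.sense()
    print("picked w",round(w,3),round(s["width"],3),"F",s["contact_force"].round(2),s["position"].round(1),s["time"])
def place(xy,z,yaw,up,speed=350):
    o=ori(yaw)
    env.movel((*xy,z+up),speed,orientation=o); env.wait(.3)
    env.movel((*xy,z+12),120)
    env.wait(.15)
    g=env.movel((*xy,z-4),20,guard=2.5); s=env.sense(); print("guard",g,s["position"].round(1),"exp",z,s["contact_force"].round(2))
    env.wait(.2); env.let_go(); env.wait(.2)
    p=env.sense()["position"]
    env.movel((p[0],p[1],z+up),150); s=env.sense(); print("placed",s["width"],s["time"])
E
python3 - <<'E'
from h import *
pick((483.8,252.2),105,.30,25,75)
m=env.camera_model("side");im,d=env.get_image("side");cv2.imwrite("pics/s1.png",im[:,:,::-1])
place((530,-341),103,.19,75)
env.movel((509,-233,260),250)
im,d=env.get_image("scene");cv2.imwrite("pics/s2.png",im[:,:,::-1])
E
python3 -c "
import cv2,numpy as np
a=[cv2.resize(cv2.imread(f'pics/{n}.png'),(400,300)) for n in ('s1','s2')]
cv2.imwrite('pics/s12.png',np.hstack(a))"
```

```text
picked w 0.469 0.468 F [-0.02  0.1  -1.92] [483.5 252.1 179.2] 9.0083
guard True [ 529.8 -341.   102.8] exp 103 [-1.2  -0.44  3.38]
placed 1.0017531212771424 14.625
```

View pics/s12.png

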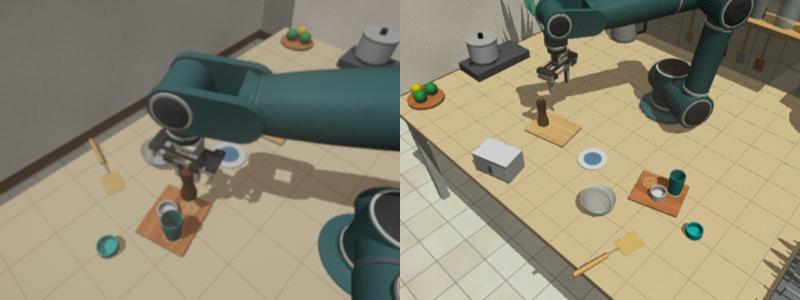

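The left picture shows the mill in the gripper, clear of the tray. The right one shows it upright on the board at about (542,112). The cup is next.

```bash
python3 - <<'E'
from h import *
pick((453,352.9),68,.30,12,90)
place((509,-233),66,.19,110)
# look at board
env.move_pose((495,-335,330),ori(-.5)); env.wait(.15)
m=env.camera_model("wrist"); im,d=env.get_image("wrist"); W=cloud("wrist",d,m); cv2.imwrite("pics/b2.png",im[:,:,::-1])
print("cup",circle_z(W,104,114,(509,-233),50),"mill",circle_z(W,138,156,(530,-341),45))
# look at tray
env.move_pose((490,250,330),ori(.2)); env.wait(.15)
m=env.camera_model("wrist"); im,d=env.get_image("wrist"); np.savez("w_tray2.npz",p=im,d=d,**m); cv2.imwrite("pics/t2.png",im[:,:,::-1]); print(env.sense()["time"])
E
python3 -c "
import cv2,numpy as np
a=cv2.imread('pics/t2.png')[20:220,160:360];b=cv2.imread('pics/b2.png')
cv2.imwrite('pics/bt.png',np.hstack([cv2.resize(b,(400,400)),cv2.resize(a,(400,400))]))"
```

```text
picked w 0.647 0.646 F [ 1.15  0.26 -1.13] [452.7 352.7 157.1] 20.1417
guard True [ 508.8 -233.    65.7] exp 66 [ 0.34 -0.17  2.88]
placed 0.9973204718153689 26.0083
cup ((509.0, -233.2), 30.9, 451, array([ 508.2, -229.3,  108.7])) mill ((530.2, -341.2), 22.0, 1106, array([ 530.2, -339.3,  147.5]))
29.275
```

View pics/bt.png

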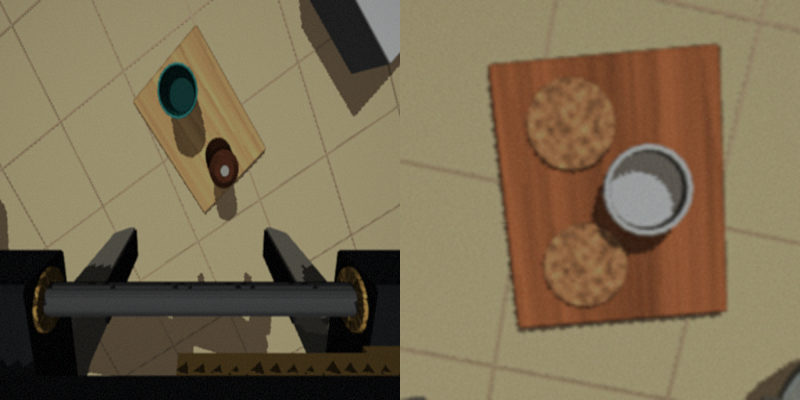

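Both stand upright on the board, and both coasters are now uncovered. The cup's coaster is at crop (571,122), the mill's at (586,264) and the dish at (648,189).

```bash
python3 - <<'E'
from h import *
im,d,m=ld("w_tray2.npz"); W=cloud("wrist",d,m)
print("dish",circle_z(W,41,47,(516,320),45))
hsv=cv2.cvtColor(im,cv2.COLOR_RGB2HSV)
print(hsv[81,245],hsv[152,253],hsv[60,300],hsv[120,215])
for n,c in(("cup",(453,353)),("mill",(484,252))):
    print(n,circle_z(W,15,22,c,42), [np.round(atz("wrist",u,16,m)[:2],1) for u in ((245.5,81),(253,152))])
lab=cv2.cvtColor(im,cv2.COLOR_RGB2LAB).astype(int)
print(lab[81,245],lab[152,253],lab[60,300],lab[120,215])
cork=((hsv[...,2]>115)&(hsv[...,1]<150)&(hsv[...,1]>60)).astype(np.uint8)
mask=np.zeros_like(cork)
for n,c in(("cup",(453,353)),("mill",(484,252))):
    b=cork*(np.hypot(W[...,0]-c[0],W[...,1]-c[1])<39).astype(np.uint8)
    b=cv2.morphologyEx(b,cv2.MORPH_CLOSE,np.ones((5,5)))
    cc=max(cv2.findContours(b,0,1)[0],key=cv2.contourArea)[:,0]
    pts=np.array([atz("wrist",u,16,m)[:2] for u in cc],np.float32); print(n,cv2.minEnclosingCircle(pts),circ(pts))
# dish rim ellipse: bright rim points at z=44
Q=W[(W[...,2]>41.5)&(W[...,2]<47)&(np.hypot(W[...,0]-516,W[...,1]-320)<36)]; print(circ(Q[:,:2]),len(Q),Q[:,:2].min(0),Q[:,:2].max(0))
E
```

```text
dish ((517.2, 317.9), 31.8, 375, array([517.6, 319. ,  43.7]))
[ 14 139 147] [ 16 134 145] [ 11 161 130] [ 12 164 143]
cup ((457.3, 350.9), 36.8, 1369, array([453. , 353.5,  16.1])) [array([453.1, 353.7]), array([484.5, 252.9])]
mill ((484.0, 252.2), 32.6, 1167, array([484.2, 252.5,  16.1])) [array([453.1, 353.7]), array([484.5, 252.9])]
[122 140 156] [125 137 156] [ 98 148 154] [109 147 158]
cup ((452.91058349609375, 353.494873046875), 32.93384552001953) (array([452.81550006, 353.3307525 ]), np.float64(31.438250864470625))
mill ((483.4754638671875, 252.23233032226562), 32.671661376953125) (array([482.59990755, 251.34547438]), np.float64(30.522153858231622))
(array([517.02550365, 317.87064374]), np.float64(29.73031613622359)) 367 [485.9879986  286.65355407] [548.49789648 349.69555746]
```

```bash
python3 - <<'E'
from h import *
pick((517.2,317.9),20,.30,15,100)
place((538.5,-14.7),18,.1,100)
env.move_pose((540,-65,330),ori(0)); env.wait(.15)
m=env.camera_model("wrist"); im,d=env.get_image("wrist"); W=cloud("wrist",d,m); cv2.imwrite("pics/d2.png",im[:,:,::-1])
print("dish",circle_z(W,38,45,(538,-15),45),"cup",circle_z(W,104,114,(509,-233),50),env.sense()["time"])
E
```

```text
picked w 0.668 0.67 F [-0.53 -0.46 -2.34] [516.9 317.7 119. ] 32.925
guard True [538.4 -14.7  17.7] exp 18 [ 1.6  -0.24  1.93]
placed 0.9977494563385271 37.875
dish ((538.4, -14.5), 31.7, 369, array([538.4, -14.3,  41.7])) cup ((508.8, -210.8), 21.7, 101, array([ 510. , -205. ,  108.3])) 38.95
```

View pics/d2.png

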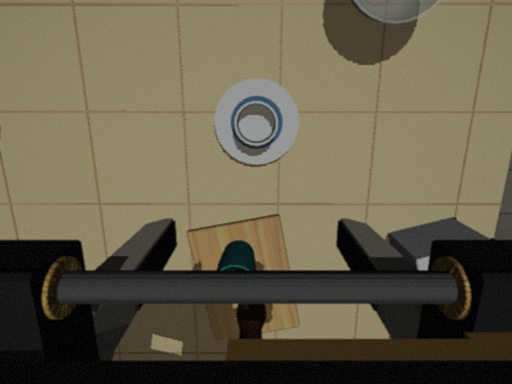

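The dish is centred on the saucer at (256,122), and the cup and mill are still standing on the board. Now I'll return both.

```bash
python3 - <<'E'
from h import *
pick((509,-233.2),66,.19,12,100)
place((453,353.3),68,.30,100)
env.movel((500,0,260),350)
pick((530.2,-341.2),103,.19,25,80)
place((484,252.2),105,.30,80)
env.move_pose((490,250,330),ori(.2)); env.wait(.15)
m=env.camera_model("wrist"); im,d=env.get_image("wrist"); W=cloud("wrist",d,m); cv2.imwrite("pics/t3.png",im[:,:,::-1])
print("cup",circle_z(W,106,116,(453,353),50),"mill",circle_z(W,138,156,(484,252),45),env.sense()["time"])
env.move_pose((540,-65,330),ori(0)); env.wait(.15)
m=env.camera_model("wrist"); im,d=env.get_image("wrist"); W=cloud("wrist",d,m)
print("dish",circle_z(W,38,45,(538,-15),45))
im,_=env.get_image("scene");cv2.imwrite("pics/f3.png",im[:,:,::-1])
E
python3 -c "
import cv2,numpy as np
a=[cv2.resize(cv2.imread(f'pics/{n}.png'),(400,300)) for n in ('t3','f3')]
cv2.imwrite('pics/fin.png',np.hstack(a))"
```

```text
picked w 0.647 0.648 F [ 0.13  0.44 -1.49] [ 508.7 -233.1  165. ] 42.6833
guard True [452.8 353.2  67.7] exp 68 [0.48 0.24 1.13]
placed 1.0027561752514464 48.4
picked w 0.47 0.47 F [-0.14 -0.36 -1.09] [ 529.9 -341.   182.1] 53.5833
guard True [483.8 252.2 104.7] exp 105 [ 0.32 -0.76  5.45]
placed 1.0004063527076117 59.2333
cup ((453.0, 353.4), 30.8, 473, array([450.6, 358.6, 110.7])) mill ((483.8, 252.5), 22.0, 1109, array([483.7, 254.4, 149.5])) 60.0667
dish ((538.7, -14.5), 31.8, 371, array([538.1, -13.8,  41.8]))
```

View pics/fin.png

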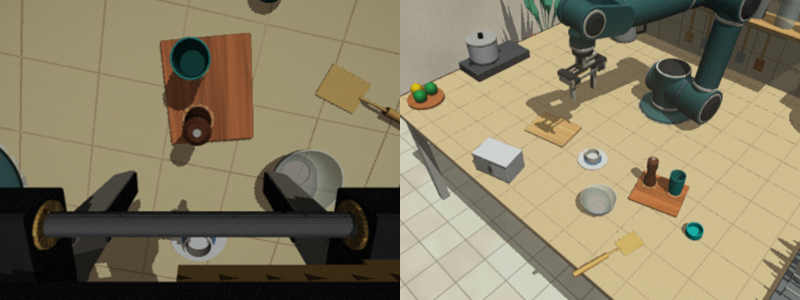

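The cup (190,58) and mill (197,128) are back on their own coasters. The dish is on the saucer at scene (593,157), the bowl is where it was, and the arm is clear.

```bash
python3 - <<'E'
from bench import env
print(env.job_done(), env.sense()["time"])
E
```

```text
the job is handed in; nothing more can be done
the job is handed in; nothing more can be done
```

I moved the mill and then the cup onto the board, and set the white dish on the saucer while they waited there. I then stood the cup and the mill back on their own coasters and handed the job in at about 61 s. The hand-in reports no verdict.

**Last checks, from wrist depth:**

| Object | Measured centre (mm) | Target centre (mm) | Offset |
|---|---|---|---|
| Dish on saucer | (538.7, -14.5) | (538.5, -14.7) | under 1 mm |
| Cup on coaster | (453.0, 353.4) | (453, 353.3) | under 1 mm |
| Mill on coaster | (483.8, 252.5) | (484, 252.2) | under 1 mm |

The calibration is only good to about 2 mm, so the true offsets could be slightly larger. In the pictures all three stand upright, the bowl looks unmoved (checked by eye only), and the gripper is empty and well clear.

**Disagreements:** The first dish centre was about 5 mm out because of stray depth points. I measured it again once the cup and mill were off the tray, before grasping it. No other checks failed or disagreed in a way that mattered.

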